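Sort left-hand and right-hand impression trays

ROBOT

A 6-joint arm with a two-finger parallel gripper is mounted at the origin on a cart in front of the work surface, level with it; the furniture and walls round the work are solid. World frame = base frame: x ahead of the robot, y to its left, z up, the work surface at z = 0. Lengths are in mm, angles in rad, forces in N, time in s.
With the tool pointing down it reaches from about 275 to 750 mm from the base axis. Payload 10.2 kg.
Tool frame: the origin (TCP) lies at the very end of the fingers, on their centre line; the grasp point (between the pads) lies 19 mm behind it (ctrl.tcp_to_grasp is the distance from the TCP to the grasp point, in mm); z points along the fingers, y is the direction in which the jaws open and shut (so a half turn about z gives the same grasp; the last joint's range is limited). The gripper opens to 85 mm and grips with 20 to 120 N. Pads are 22 mm wide; open, the fingers measure 114 mm over their backs; the gripper's body (76 mm by 85 mm) begins 54 mm behind the grasp point. The pads swing forward as they close: fully open they stand 13 mm farther back than shut.
Start: joints at [0.937, 0.313, 1.498, -0, 1.331, -0.223], TCP at [209.668, 481.322, 231.294] pointing down, gripper open.
Joint ranges: [-2.94, 2.94], [-0.97, 2.17], [0.19, 2.56], [-1.23, 4.37], [0.02, 3.11], [-2.88, 2.88]. Speed limits (rad/s): [2.39, 2.39, 3.01, 3.14, 3.14, 3.14].

INTERFACE

Orientations are given as a unit quaternion [w, x, y, z].
In Python, from rig import ctrl, cams, job gives the robot as it stands. The module is installed in compiled form; this text tells all that it offers.
- The arm moves only by the tool drive_tool, never from a script. Its arguments are lists of equal length, an entry for each row: "gripper": the opening, from 0 (shut) to 1 (fully open); "dp": the shift along the tool's x, y, z normalised to -1 to 1, where 1 is 0.2 m, a list of three; "twist": the turn about the tool's z normalised to -1 to 1, where 1 is 90 degrees. In form: {"gripper": [gripper, ...], "dp": [[tx, ty, tz], ...], "twist": [twist, ...]}. A call has 1 to 20 rows; each row is the pose to reach, as a shift and turn from the pose commanded when the call began, along the tool's axes at that moment; what a row does not reach only later rows make up. A row lasts 1/10 s, in which the tool goes at most 50 mm and 8.59 degrees, less where a joint would pass 70% of its speed; a pose out of reach is approached as far as the arm can. A call with a number of a shift or a turn outside -1 to 1 is refused whole. A call with a gripper value outside its range is refused whole. The fingers move at their own pace and stop on an object; "newtons" is the grip in N (left out, the last holds). Time passes only in rows, so rows that repeat a pose let the fingers close. It gives the time, the measured TCP pose, the force and the opening at its end, in the units of the state.
- ctrl.sense(): the state, without advancing time (a new reading comes with each control period).
- cams.capture(name): name is "scene" or "top" or "wrist"; returns a dict with "pixels" (400x640x3 uint8, red, green, blue), "camera_matrix" (3x3 intrinsics, pixels), "xyz" and "orientation" of the camera in the world; the wrist camera has in their place "hand_eye" (4x4, takes a point from camera to tool coordinates, whose origin is the TCP and whose axes are the flange's). Camera axes: x right, y down, z forward; pixel columns grow to the right and rows downward; lengths in mm; the calibration is good to about 2 mm. A picture is of the moment at which its call begins: read the wrist's pose just before it. There is no depth.
- job.finish_job(): hands the job in, once; it reports no verdict.
The state is a dict: "time_s": time; "joints": joint angles; "dq": joint speeds; "tau": joint torques, N m; "eef_pos": TCP position; "ee_rot": TCP orientation; "force": force on the tool from outside, world axes, zero at the start; "wrist_torque": the same for the moment, N m; "grip_width": opening from 0.0 (shut) to 1.0 (fully open).
Only numpy, scipy, OpenCV 4.12 (cv2) and the standard library are available. Lean on these libraries where they do the work, as an engineer would, in place of code of your own. Each camera call takes 0.05 s, during which the arm holds its last target.

TASK

Two cleaned steel quadrant impression trays, one left-hand and one right-hand, lie loose on the bench: sort each into the bin whose fixed sample tray has the same hand (the two hands are mirror images). Set each one down gently so that it lies flat on the floor of its bin with the trough upward, do not drop or throw it, and leave the plaster model and the polishing tin where they are.

Things in the scene. Friction and masses are not known exactly. Their poses are not given: they have to be found in the camera images.
- left_tray: left-hand quadrant impression tray: loose, bare steel, 114x44 mm in plan, 20 high, 50-100 g, trough open upward. Seen from above with the flat handle pointing at you, the U-trough bends off to your left; the right-hand tray is its mirror image. Origin: centre of the 114x44 outline, on the underside; z up, x from handle to trough end. Handle 12-14 mm wide, 12-17 above underside, x -57 to -16, y -15.
- right_tray: right-hand quadrant impression tray: loose, bare steel, 114x44 mm in plan, 20 high, 50-100 g, trough open upward. Seen from above with the flat handle pointing at you, the U-trough bends off to your right; the left-hand tray is its mirror image. Origin: centre of the 114x44 outline, on the underside; z up, x from handle to trough end. Handle 12-14 mm wide, 12-17 above underside, x -57 to -16, y 15.
- left_grip (a point): a point on the left-hand tray, in the straight stretch of its trough (along the tray's x, from 15 to 57 mm), at x = 28, y = 7 mm, 10 mm above the underside; axes as the tray. Here the trough is 26 mm wide across y outside (27 over the rolled rims, 20 mm high) and can be gripped across by its outer walls with the fingertips a few mm above the support.
- right_grip (a point): a point on the right-hand tray, in the straight stretch of its trough (along the tray's x, from 15 to 57 mm), at x = 28, y = -7 mm, 10 mm above the underside; axes as the tray. Here the trough is 26 mm wide across y outside (27 over the rolled rims, 20 mm high) and can be gripped across by its outer walls with the fingertips a few mm above the support.
- left_bin: left-hand bin: grey open plastic box fixed to the bench, inside 116 (x) by 152 mm (y), walls 4 thick, 36 high, floor 4 thick. Origin: centre of the box's underside; z up, +x to the far side. On a sloping ledge behind its far wall (x 61 to 121, up to 75 mm high) a sample left-hand tray is fixed, trough up; the right-hand bin, else alike, shows the mirror image. Leave the samples.
- right_bin: right-hand bin: grey open plastic box fixed to the bench, inside 116 (x) by 152 mm (y), walls 4 thick, 36 high, floor 4 thick. Origin: centre of the box's underside; z up, +x to the far side. On a sloping ledge behind its far wall (x 61 to 121, up to 75 mm high) a sample right-hand tray is fixed, trough up; the left-hand bin, else alike, shows the mirror image. Leave the samples.
- plaster_model: bystander: loose cream plaster model of a dental arch, 62 x 66 x 28 mm, standing on the bench; origin at the centre of its underside. Leave it where it is.
- polishing_tin: bystander: loose round tin with a blue lid, 64 mm in diameter, 28 mm high; origin at the centre of its underside. Leave it where it is.

How it is judged (in metres and radians):
At the end, for the whole second after the job is handed in: Each tray is in the bin of its own hand, trough up, tilted less than 0.15 rad, its origin less than 10 mm above the bin's underside (floor 4 mm thick) and within 50 mm (bin's x) and 65 mm (bin's y) of the bin's centre, and at rest (x of left_tray in the frame of left_bin between -0.05 and 0.05 m and y of left_tray in the frame of left_bin between -0.065 and 0.065 m and z of left_tray in the frame of left_bin below 0.01 m and angle between each of left_tray, right_tray's own z axis and vertical below 0.15 rad and linear speed of each of left_tray, right_tray below 0.02 m/s and angular speed of each of left_tray, right_tray below 0.2 rad/s and x of right_tray in the frame of right_bin between -0.05 and 0.05 m and y of right_tray in the frame of right_bin between -0.065 and 0.065 m and z of right_tray in the frame of right_bin below 0.01 m); the robot touches nothing.
It fails at once if the plaster model is shifted by more than 25 mm (distance of plaster_model from where it was at the start of the episode above 0.025 m).
It fails at once if the polishing tin is shifted by more than 25 mm (distance of polishing_tin from where it was at the start of the episode above 0.025 m).
It fails at once if the left-hand tray is dropped from more than about 4 cm, or thrown (linear speed of left_tray above 0.9 m/s and contact force between the fingers and left_tray below 0.05 N).
It fails at once if the right-hand tray is dropped from more than about 4 cm, or thrown (linear speed of right_tray above 0.9 m/s and contact force between the fingers and right_tray below 0.05 N).
It also fails if it takes over 48 s, if anything falls off the work surface, if the arm or the gripper's body presses on something with over 40 N, if the wrist force passes 120 N, or if a joint passes its speed limit or range.

## Working session

There is one attempt and no reset: what is moved stays moved. The work goes in short steps, Python scripts to look and compute and a tool call to move; the robot and the scene stay as the last step left them, time stands still between calls to the robot, and variables do not carry over. Pictures are saved under pics/ and viewed, and the job is handed in when it is done.

Besides the shell and the picture viewer there is one more tool, called by a JSON object that holds its "api" and its "payload", one argument or row to a line. drive_tool: Moves the arm, as the interface text tells. Scaled input: -1 to 1 covers 0.2 m each way for a shift and 90 degrees each way for a turn. Its arguments: {"type":"object","properties":{"gripper":{"type":"array","items":{"type":"number"}},"dp":{"type":"array","items":{"type":"array","items":{"type":"number"}}},"twist":{"type":"array","items":{"type":"number"}},"newtons":{"type":"number"}},"required":["gripper","dp","twist"]}

```bash
mkdir -p pics
cat > h.py <<'E'
from rig import ctrl,cams,job
import numpy as np,cv2,json
from scipy.spatial.transform import Rotation as R
def rot(q): return R.from_quat([q[1],q[2],q[3],q[0]]).as_matrix()
E
python3 - <<'E'
from h import *
s=ctrl.sense();print(s)
for n in("top","scene"):
    c=cams.capture(n);cv2.imwrite(f"pics/{n}0.png",c["pixels"][:,:,::-1]);print(n,c["camera_matrix"],c["xyz"],c["orientation"])
    np.save(n+"0.npy",{k:c[k] for k in c},allow_pickle=True)
E
```

```text
{'time_s': 0.0, 'joints': array([ 9.36630859e-01,  3.13456482e-01,  1.49845193e+00, -9.36302501e-07,
        1.33098591e+00, -2.23413625e-01]), 'dq': array([-0.0005689 , -0.00188653, -0.0025566 ,  0.00057235, -0.00039165,
       -0.00099095]), 'tau': array([ 7.71974442e-05, -4.12270010e+01, -2.59741151e+01, -1.66824047e-04,
        4.15772956e-03,  3.04943399e-05]), 'eef_pos': array([209.49243133, 481.10922927, 230.72616633]), 'ee_rot': array([-2.70184877e-04,  2.03935043e-01,  9.78984205e-01, -5.92105003e-04]), 'force': array([ 0.23643955, -0.25437799,  0.04643244]), 'wrist_torque': array([-0.01025013, -0.00902176, -0.00289501]), 'grip_width': 1.0004898753689515}
top [[392.42094656   0.         313.46847174]
 [  0.         392.42094656 199.99702659]
 [  0.           0.           1.        ]] [ 355.64594348   38.18360035 1056.47724806] [ 0.07304674 -0.69783274  0.71012822 -0.05840846]
scene [[441.33252777   0.         319.01927991]
 [  0.         441.33252777 202.38487364]
 [  0.           0.           1.        ]] [  56.09096943 -541.56473297  699.97971525] [-0.39030549  0.85651531 -0.30938489  0.13536668]
```

View pics/top0.png

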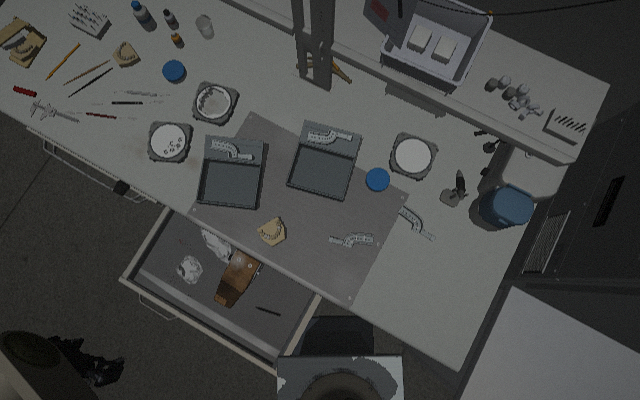

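View pics/scene0.png

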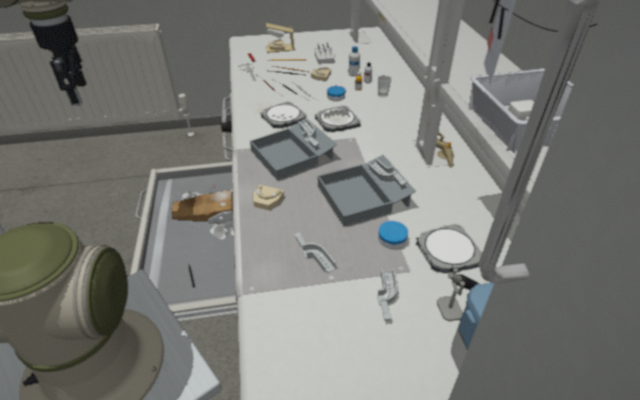

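```bash
cat >> h.py <<'E'
def rectify(c,z,x0,x1,y0,y1,s):
    """image with x up,y left; s px/mm"""
    Rm=rot(c["orientation"]) ; t=np.array(c["xyz"],float); K=np.array(c["camera_matrix"])
    W=int((y1-y0)*s);H=int((x1-x0)*s)
    u,v=np.meshgrid(np.arange(W),np.arange(H))
    P=np.stack([x1-v/s,y1-u/s,np.full(u.shape,z,float)],-1)
    p=(P-t)@Rm@K.T
    m=(p[...,:2]/p[...,2:]).astype(np.float32)
    return cv2.remap(c["pixels"],m[...,0],m[...,1],cv2.INTER_CUBIC)
def grid(im,x0,x1,y0,y1,s,st):
    im=im.copy()
    for x in range(int(np.ceil(x0/st)*st),int(x1),st):
        v=int((x1-x)*s);cv2.line(im,(0,v),(im.shape[1],v),(255,255,0),1);cv2.putText(im,str(x),(0,v-2),0,.4,(255,0,0),1)
    for y in range(int(np.ceil(y0/st)*st),int(y1),st):
        u=int((y1-y)*s);cv2.line(im,(u,0),(u,im.shape[0]),(255,255,0),1);cv2.putText(im,str(y),(u+1,10),0,.4,(255,0,0),1)
    return im
E
python3 - <<'E'
from h import *
c=np.load("top0.npy",allow_pickle=True).item()
print(rot(c["orientation"]))
a=(200,760,-260,460,1.1)
im=rectify(c,10,*a);cv2.imwrite("pics/r0.png",grid(im,*a,100)[:,:,::-1])
E
```

```text
[[-0.01538727 -0.98256835  0.18526376]
 [-0.99963454  0.01923583  0.01899382]
 [-0.02222643 -0.18490379 -0.98250525]]
```

View pics/r0.png

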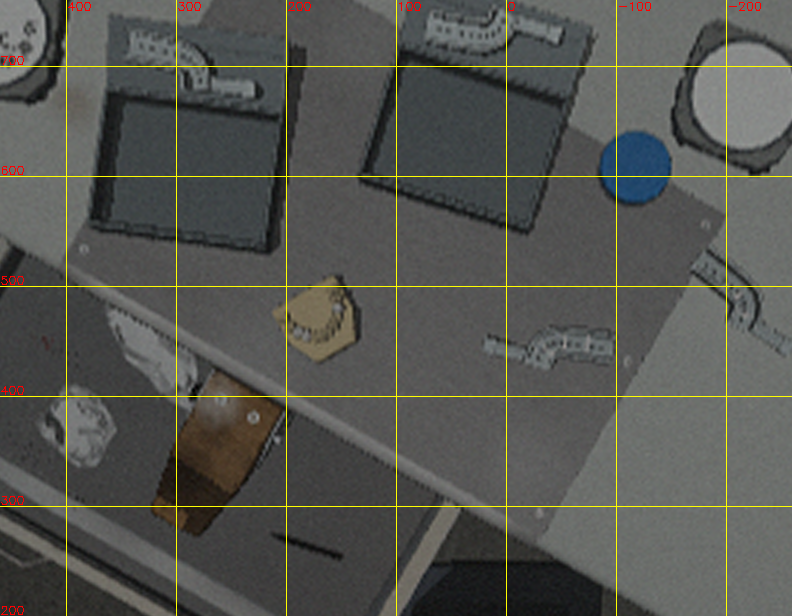

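Run:
```python
from h import *
c=np.load("top0.npy",allow_pickle=True).item()
ims=[]
for a,z in (((390,550,-280,-120,2.4),10),((360,520,-120,40,2.4),10)):
    ims.append(grid(rectify(c,z,*a),*a,20))
b=((660,770,-70,90,2.4),(660,770,210,370,2.4))
lo=[grid(rectify(c,50,*a),*a,20) for a in b]
cv2.imwrite("pics/z0.png",np.vstack([np.hstack(lo[::-1]),np.hstack(ims[::-1])])[:,:,::-1][:700])
```

```text
(no output)
```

View pics/z0.png

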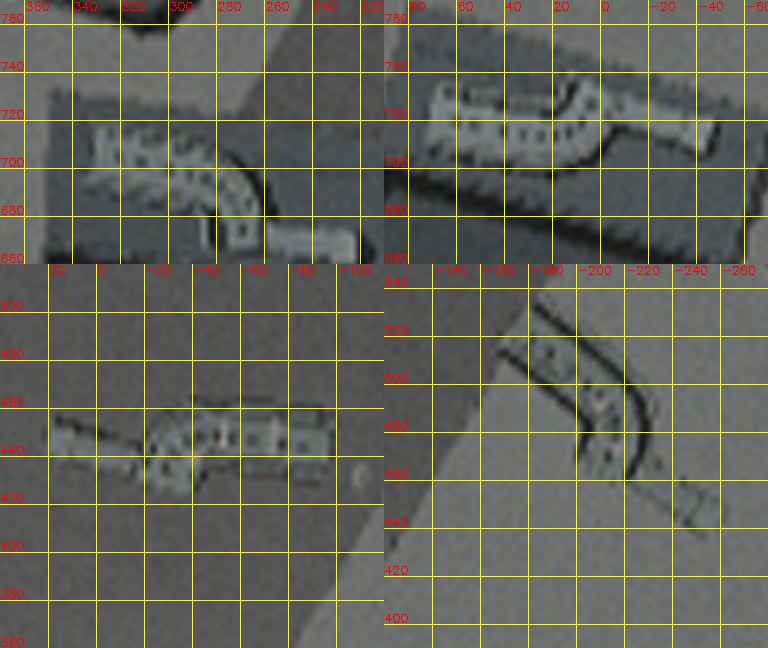

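```bash
cat >> h.py <<'E'
def pose():
    s=ctrl.sense(); return s,np.array(s["eef_pos"]),rot(s["ee_rot"])
def phi(Rm): return np.degrees(np.arctan2(Rm[1,1],Rm[0,1]))
def plan(target,ph=None):
    """tool-frame dp (normalised) and twist to reach world TCP target, tool-y yaw ph deg (mod 180)"""
    s,p,Rm=pose(); d=Rm.T@(np.array(target,float)-p)
    tw=0
    if ph is not None:
        tw=(phi(Rm)-ph+90)%180-90
    print("t",round(s["time_s"],2),"p",p.round(1),"phi",round(phi(Rm),1),"j",np.array(s["joints"]).round(2),"dp",(d/200).round(4),"twist",round(tw/90,4),"F",np.array(s["force"]).round(1),"g",round(s["grip_width"],3))
    print("zax",Rm[:,2].round(4))
def wrist(name):
    s,p,Rm=pose(); c=cams.capture("wrist"); H=np.array(c["hand_eye"])
    # tool axes = flange axes assumption
    c["orientation_m"]=Rm@H[:3,:3]; c["xyz"]=p+Rm@H[:3,3]
    q=R.from_matrix(c["orientation_m"]).as_quat(); c["orientation"]=[q[3],q[0],q[1],q[2]]
    cv2.imwrite(f"pics/{name}.png",c["pixels"][:,:,::-1]); np.save(name+".npy",c,allow_pickle=True); return c
E
python3 - <<'E'
from h import *
c=wrist("w0");print(c["hand_eye"],c["camera_matrix"],c["xyz"],c["orientation_m"])
plan((455,-110,300),0)
c=np.load("top0.npy",allow_pickle=True).item()
a=(500,740,-80,420,1.6)
cv2.imwrite("pics/b0.png",grid(rectify(c,36,*a),*a,20)[:,:,::-1])
E
```

```text
[[-9.60284682e-04 -9.63753066e-01 -2.66794127e-01  6.90432837e+01]
 [ 9.99999518e-01 -8.71441806e-04 -4.51394895e-04  5.99072695e-01]
 [ 2.02537658e-04 -2.66794432e-01  9.63753439e-01 -1.42361526e+02]
 [ 0.00000000e+00  0.00000000e+00  0.00000000e+00  1.00000000e+00]] [[339.72523837   0.         322.07315459]
 [  0.         339.72523837 200.87989617]
 [  0.           0.           1.        ]] [146.56062321 509.38237718 373.19729053] [[ 0.40017048  0.88341711  0.2437987 ]
 [ 0.91643982 -0.38537778 -0.10780548]
 [-0.0012826   0.2665674  -0.96381543]]
t 0.15 p [209.6 481.2 230.9] phi 66.5 j [ 0.94  0.31  1.5   0.    1.33 -0.22] dp [-2.3054 -2.2203 -0.3441] twist 0.7385 F [-0.2  0.5 -0.2] g 1.005
zax [-5.e-04 -7.e-04 -1.e+00]
```

View pics/b0.png

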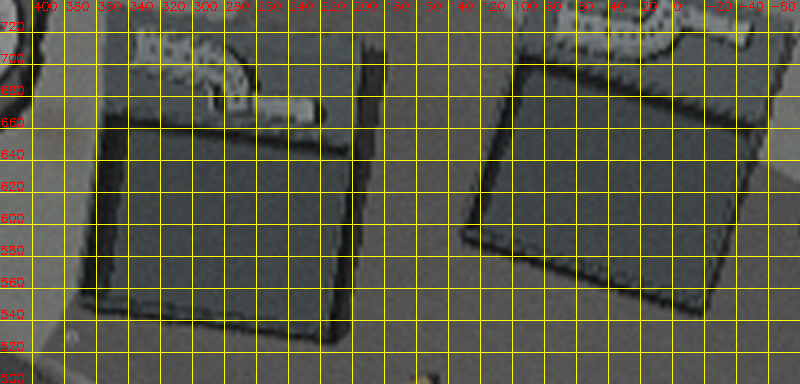

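{"api": "drive_tool", "payload": {
  "gripper": [1,1,1,1,1],
  "dp": [
    [-0.77,-0.74,-0.115],
    [-0.77,-0.74,-0.115],
    [-0.77,-0.74,-0.115],
    [-0.77,-0.74,-0.115],
    [-0.77,-0.74,-0.115]
  ],
  "twist": [0,0,0,0,0]
}}

```text
time_s: 0.65
eef_pos: [292.8, 281.3, 254.7]
ee_rot: [0.0, 0.206, 0.979, -0.0]
force: [-0.5, -0.0, 0.1]
grip_width: 0.997
```

{"api": "drive_tool", "payload": {
  "gripper": [1,1,1,1,1],
  "dp": [
    [-0.77,-0.74,-0.115],
    [-0.77,-0.74,-0.115],
    [-0.77,-0.74,-0.115],
    [-0.77,-0.74,-0.115],
    [-0.77,-0.74,-0.115]
  ],
  "twist": [0,0,0,0,0]
}}

```text
time_s: 1.15
eef_pos: [375.0, 83.5, 277.6]
ee_rot: [0.0, 0.206, 0.979, -0.0]
force: [-0.3, 1.0, -0.6]
grip_width: 1.003
```

{"api": "drive_tool", "payload": {
  "gripper": [1,1,1,1,1,1,1,1,1],
  "dp": [
    [-0.77,-0.74,-0.115],
    [-0.77,-0.74,-0.115],
    [-0.77,-0.74,-0.115],
    [-0.77,-0.74,-0.115],
    [-0.77,-0.74,-0.115],
    [-0.77,-0.74,-0.115],
    [-0.77,-0.74,-0.115],
    [-0.77,-0.74,-0.115],
    [-0.77,-0.74,-0.115]
  ],
  "twist": [0.74,0.74,0.74,0.74,0.74,0.74,0.74,0.74,0.74]
}}

```text
time_s: 2.05
eef_pos: [455.9, -110.2, 300.1]
ee_rot: [-0.0, 0.708, 0.706, -0.0]
force: [0.4, -0.2, -0.1]
grip_width: 1.001
```

Run:
```python
from h import *
plan((455,-110,300),0); c=wrist("w1")
```

```text
t 2.05 p [ 455.9 -110.2  300.1] phi -0.2 j [-0.49  0.14  1.53 -0.    1.47 -0.48] dp [ 0.0012 -0.0043  0.0005] twist -0.0022 F [ 0.4 -0.2 -0.1] g 1.001
zax [-4.e-04  2.e-04 -1.e+00]
```

View pics/w1.png

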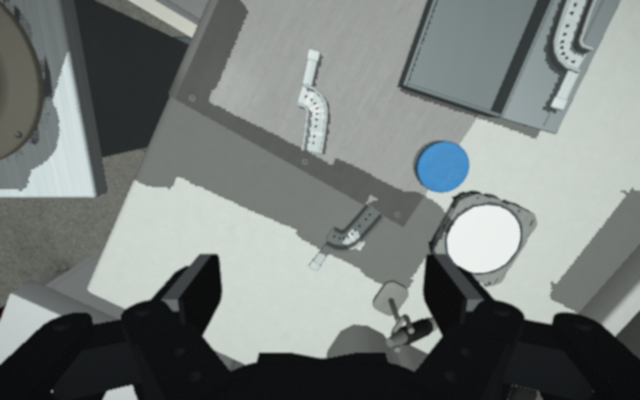

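Run:
```python
from h import *
c=np.load("w1.npy",allow_pickle=True).item();print(c["xyz"])
ims=[]
for a,z in (((360,520,-120,40,2.45),17),((400,560,-280,-120,2.45),17)):
    ims.append(grid(rectify(c,z,*a),*a,20))
cv2.imwrite("pics/z1.png",np.hstack(ims)[:,:,::-1])
```

```text
[455.0839389  -41.53756536 442.4782092 ]
```

View pics/z1.png

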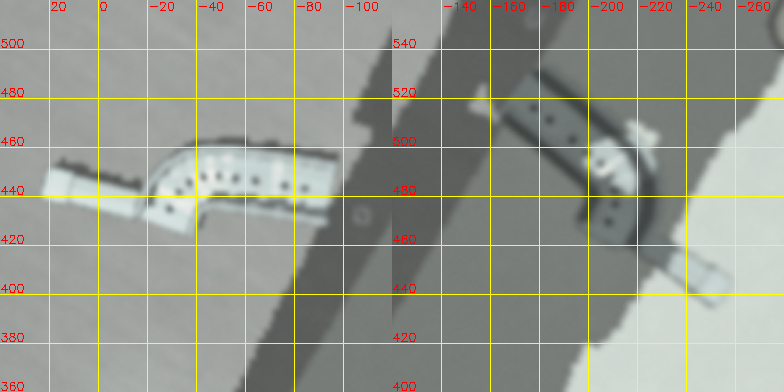

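```bash
cat >> h.py <<'E'
def model(hand):
    h=np.array([[-57,-22,17],[-16,-22,17],[-16,-8.5,17],[-57,-8.5,17]],float)
    t=np.array([[15,-6.5,20],[57,-6.5,20],[57,20.5,20],[15,20.5,20]],float)
    b=np.array([[57,-6,0],[57,20,0]],float)
    g=np.array([[28,7,20]],float)
    o=[h,t,b,g]
    if hand=="R":
        for k in o:k[:,1]*=-1
    return o
def overlay(c,hand,x,y,yaw,z0=0,S=4,win=90,fn=None):
    Rm=rot(c["orientation"]);t=np.array(c["xyz"]);K=np.array(c["camera_matrix"])
    a=np.radians(yaw);Rz=np.array([[np.cos(a),-np.sin(a),0],[np.sin(a),np.cos(a),0],[0,0,1]])
    def pr(P):
        p=((P@Rz.T+[x,y,z0])-t)@Rm@K.T; return p[:,:2]/p[:,2:]
    ctr=pr(np.array([[0,0,10.]]))[0]; u0=int(ctr[0]-win/2);v0=int(ctr[1]-win/2)
    u0=max(0,min(u0,640-win));v0=max(0,min(v0,400-win))
    im=cv2.resize(c["pixels"][v0:v0+win,u0:u0+win],None,fx=S,fy=S,interpolation=cv2.INTER_CUBIC)
    for P,col in zip(model(hand),((255,0,0),(0,255,0),(255,0,255),(255,255,0))):
        q=((pr(P)-[u0,v0]+.5)*S).astype(np.int32)
        if len(P)==1: cv2.circle(im,tuple(int(i) for i in q[0]),3,col,-1)
        else: cv2.polylines(im,[q.reshape(-1,1,2)],len(P)>2,col,1)
    return im
E
python3 - <<'E'
from h import *
c=np.load("w1.npy",allow_pickle=True).item()
a=overlay(c,"L",445,-38,-99.5,win=130,S=3);b=overlay(c,"R",486,-206,54,win=130,S=3)
cv2.imwrite("pics/o1.png",np.hstack([a,b])[:,:,::-1])
E
```

```text
(no output)
```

View pics/o1.png

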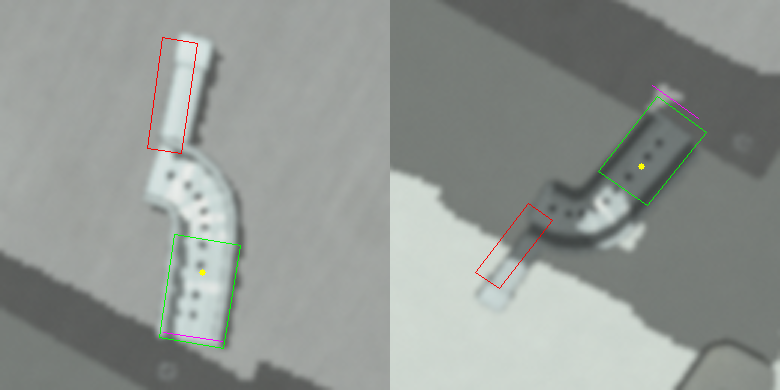

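Run:
```python
from h import *
c=np.load("w1.npy",allow_pickle=True).item()
a=overlay(c,"L",447,-37.5,-101.5,win=130,S=3);b=overlay(c,"R",482,-209,55,win=130,S=3)
cv2.imwrite("pics/o2.png",np.hstack([a,b])[:,:,::-1])
```

```text
(no output)
```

View pics/o2.png

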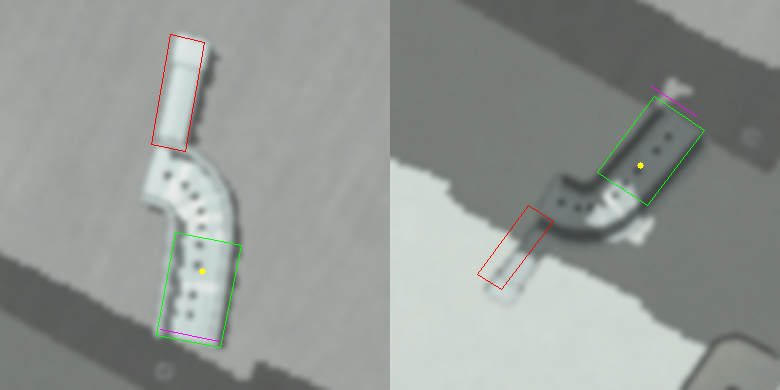

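Run:
```python
from h import *
plan((449.3,-66.3,110),-11.5)
```

```text
t 2.1 p [ 455.8 -110.2  300.1] phi 0.0 j [-0.49  0.14  1.53 -0.    1.47 -0.49] dp [ 0.2194 -0.0322  0.9506] twist 0.1278 F [ 0.5  0.4 -0.3] g 1.001
zax [-4.e-04  2.e-04 -1.e+00]
```

{"api": "drive_tool", "payload": {
  "gripper": [1,1,1,1,1,1],
  "dp": [
    [0.2194,-0.0322,0.95],
    [0.2194,-0.0322,0.95],
    [0.2194,-0.0322,0.95],
    [0.2194,-0.0322,0.95],
    [0.2194,-0.0322,0.95],
    [0.2194,-0.0322,0.95]
  ],
  "twist": [0.128,0.128,0.128,0.128,0.128,0.128]
}}

```text
time_s: 2.7
eef_pos: [450.2, -66.7, 111.5]
ee_rot: [0.0, 0.775, 0.632, 0.0]
force: [-0.3, 0.7, 1.1]
grip_width: 1.001
```

Run:
```python
from h import *
plan((449.3,-66.3,4),-11.5)
c=wrist("w2")
a=overlay(c,"L",448,-37.5,-101.5,win=220,S=2)
cv2.imwrite("pics/o3.png",a[:,:,::-1])
```

```text
t 2.7 p [450.2 -66.7 111.5] phi -11.5 j [-0.41  0.3   1.86 -0.    0.98 -0.2 ] dp [ 0.0013 -0.0052  0.5374] twist -0.0004 F [-0.3  0.7  1.1] g 1.001
zax [ 5.e-04 -4.e-04 -1.e+00]
```

View pics/o3.png

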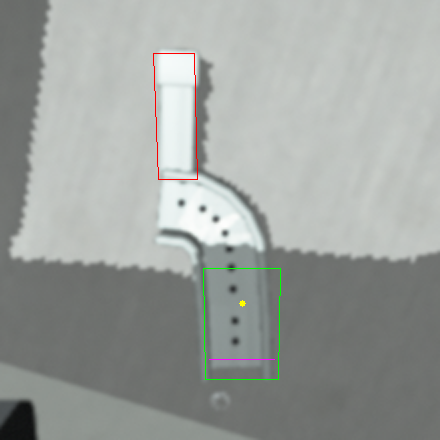

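{"api": "drive_tool", "payload": {
  "gripper": [1,1,1,1,1,0,0,0,0,0,0,0,0],
  "dp": [
    [0.001,-0.012,0.25],
    [0.001,-0.012,0.45],
    [0.001,-0.012,0.535],
    [0.001,-0.012,0.535],
    [0.001,-0.012,0.535],
    [0.001,-0.012,0.535],
    [0.001,-0.012,0.535],
    [0.001,-0.012,0.535],
    [0.001,-0.012,0.535],
    [0.001,-0.012,0.535],
    [0.001,-0.012,0.535],
    [0.001,-0.012,0.535],
    [0.001,-0.012,0.535]
  ],
  "twist": [0,0,0,0,0,0,0,0,0,0,0,0,0],
  "newtons": 35
}}

```text
time_s: 4.05
eef_pos: [447.6, -65.8, 3.9]
ee_rot: [0.0, 0.775, 0.632, 0.0]
force: [-1.7, -0.1, 7.4]
grip_width: 0.299
```

Run:
```python
from h import *
plan((450,-66,110),-18)
c=wrist("w3")
```

```text
t 4.05 p [447.6 -65.8   3.9] phi -11.6 j [-0.41  0.5   1.94 -0.    0.7  -0.2 ] dp [ 0.0013  0.0125 -0.5305] twist 0.0707 F [-1.7 -0.1  7.4] g 0.299
zax [ 7.e-04 -5.e-04 -1.e+00]
```

View pics/w3.png

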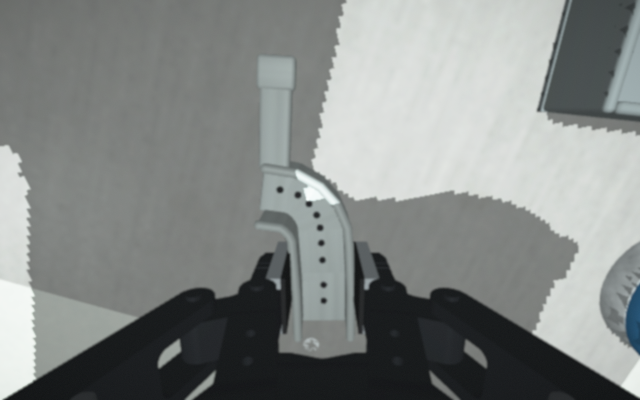

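{"api": "drive_tool", "payload": {
  "gripper": [0,0,0,0,0],
  "dp": [
    [0,0,-0.15],
    [0,0,-0.35],
    [0,0,-0.53],
    [0,0,-0.53],
    [0,0,-0.53]
  ],
  "twist": [0,0,0,0,0]
}}

```text
time_s: 4.6
eef_pos: [447.2, -65.6, 109.3]
ee_rot: [0.0, 0.775, 0.632, 0.0]
force: [0.1, -0.8, -0.6]
grip_width: 0.295
```

Run:
```python
from h import *
plan((623.5,8.7,110),-18)
```

```text
t 4.6 p [447.2 -65.6 109.3] phi -11.7 j [-0.41  0.3   1.87 -0.    0.97 -0.2 ] dp [ 0.5419  0.7882 -0.0028] twist 0.0706 F [ 0.1 -0.8 -0.6] g 0.295
zax [ 6.e-04 -3.e-04 -1.e+00]
```

{"api": "drive_tool", "payload": {
  "gripper": [0,0,0,0,0,0,0,0,0],
  "dp": [
    [0.08,0.12,0],
    [0.2,0.3,0],
    [0.32,0.46,0],
    [0.42,0.62,0],
    [0.5,0.73,0],
    [0.542,0.788,0],
    [0.542,0.788,0],
    [0.542,0.788,0],
    [0.542,0.788,0]
  ],
  "twist": [0.02,0.03,0.05,0.07,0.07,0.07,0.07,0.07,0.07]
}}

```text
time_s: 5.5
eef_pos: [622.6, 8.3, 108.6]
ee_rot: [-0.001, 0.809, 0.588, -0.001]
force: [0.1, -0.6, -1.8]
grip_width: 0.302
```

Run:
```python
from h import *
plan((623.5,8.7,9),-18)
c=wrist("w4")
t=cams.capture("top");np.save("top1.npy",t,allow_pickle=True)
a=(500,740,-120,180,2)
im=grid(rectify(t,36,*a),*a,20)[:,:,::-1]
cv2.imwrite("pics/w4t.png",im)
```

```text
t 5.5 p [622.6   8.3 108.6] phi -18.0 j [-0.17  0.64  1.33 -0.    1.17  0.14] dp [0.0034 0.0043 0.4979] twist 0.0002 F [ 0.1 -0.6 -1.8] g 0.302
zax [-1.7e-03  2.0e-04 -1.0e+00]
```

View pics/w4.png

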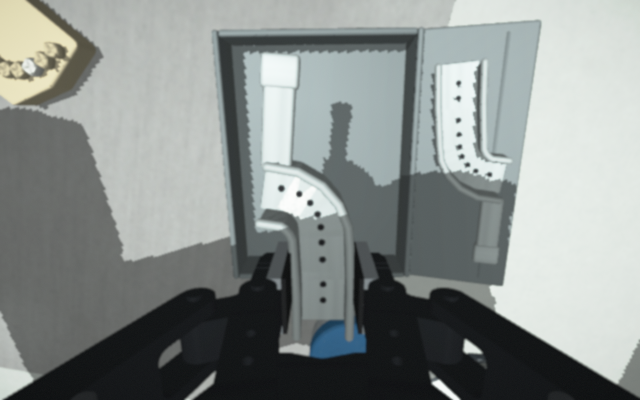

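View pics/w4t.png

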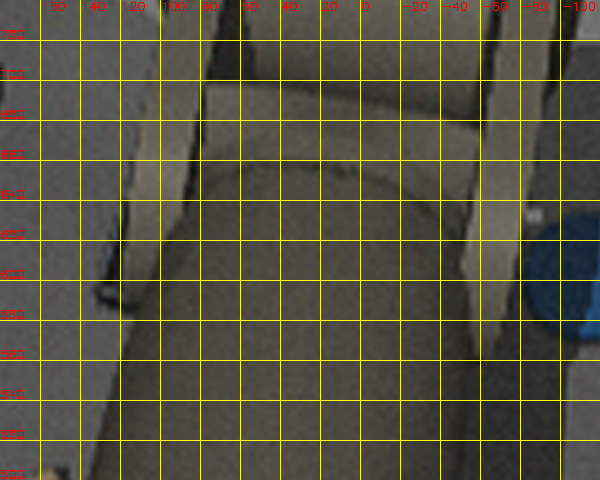

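Run:
```python
from h import *
c=np.load("w4.npy",allow_pickle=True).item()
a=(520,740,-60,180,2.6)
im=grid(rectify(c,36,*a),*a,20)[:,:,::-1]
cv2.imwrite("pics/r4.png",im)
```

```text
(no output)
```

View pics/r4.png

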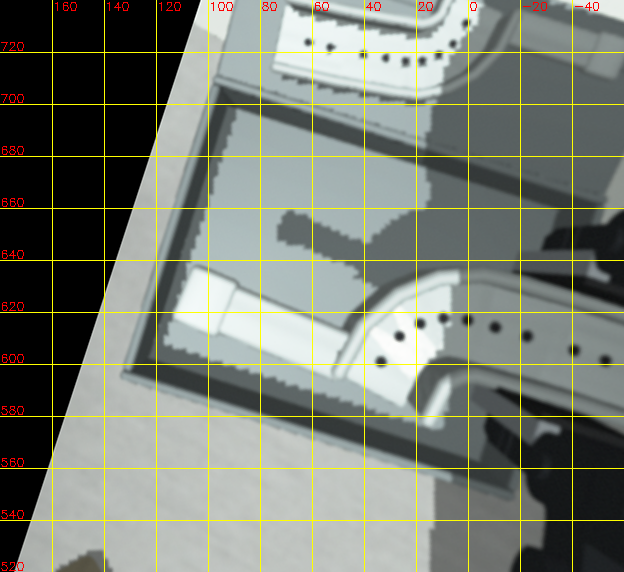

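Run:
```python
from h import *
plan((627,9,9),-18)
```

```text
t 5.6 p [623.    8.3 109.2] phi -18.0 j [-0.17  0.64  1.33 -0.    1.17  0.14] dp [0.0098 0.0183 0.5009] twist 0.0001 F [-0.2 -0.7 -1. ] g 0.299
zax [-6.e-04  0.e+00 -1.e+00]
```

{"api": "drive_tool", "payload": {
  "gripper": [0,0,0,0,0,0,0,0,0],
  "dp": [
    [0.01,0.018,0.06],
    [0.01,0.018,0.16],
    [0.01,0.018,0.28],
    [0.01,0.018,0.38],
    [0.01,0.018,0.44],
    [0.01,0.018,0.48],
    [0.01,0.018,0.5],
    [0.01,0.018,0.503],
    [0.01,0.018,0.503]
  ],
  "twist": [0,0,0,0,0,0,0,0,0]
}}

```text
time_s: 6.5
eef_pos: [628.0, 9.4, 9.3]
ee_rot: [0.0, 0.809, 0.588, 0.0]
force: [0.1, -0.5, -1.1]
grip_width: 0.296
```

Run:
```python
from h import *
plan((627,9,8),-18)
c=wrist("w5")
```

```text
t 6.5 p [628.    9.4   9.3] phi -18.0 j [-0.17  0.77  1.38  0.    0.99  0.14] dp [-0.0034 -0.004   0.0067] twist 0.0005 F [ 0.1 -0.5 -1.1] g 0.296
zax [ 1.2e-03 -2.0e-04 -1.0e+00]
```

View pics/w5.png

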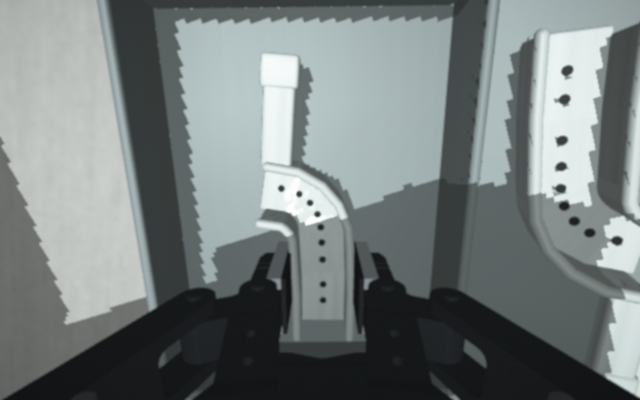

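{"api": "drive_tool", "payload": {
  "gripper": [0,0,0.6,0.6,0.6,0.6],
  "dp": [
    [0,0,0.006],
    [0,0,0.006],
    [0,0,0.006],
    [0,0,0.006],
    [0,0,0.006],
    [0,0,0.006]
  ],
  "twist": [0,0,0,0,0,0]
}}

```text
time_s: 7.15
eef_pos: [627.6, 9.4, 7.5]
ee_rot: [-0.0, 0.809, 0.588, 0.0]
force: [-0.2, -0.1, 0.4]
grip_width: 0.599
```

{"api": "drive_tool", "payload": {
  "gripper": [0.6,0.6,0.6,0.6,1,1],
  "dp": [
    [0,0,-0.1],
    [0,0,-0.3],
    [0,0,-0.6],
    [0,0,-0.9],
    [0,0,-1],
    [0,0,-1]
  ],
  "twist": [0,0,0,0,0,0]
}}

```text
time_s: 7.75
eef_pos: [629.5, 9.2, 214.0]
ee_rot: [0.004, 0.809, 0.588, 0.004]
force: [-0.4, -0.4, -0.8]
grip_width: 0.915
```

Run:
```python
from h import *
plan((482,-209,200),-35)
c=wrist("w6")
```

```text
t 7.75 p [629.5   9.2 214. ] phi -17.9 j [-0.17  0.55  1.19 -0.    1.39  0.14] dp [-1.2654 -0.3663  0.064 ] twist 0.1895 F [-0.4 -0.4 -0.8] g 0.915
zax [ 0.0109 -0.0019 -0.9999]
```

View pics/w6.png

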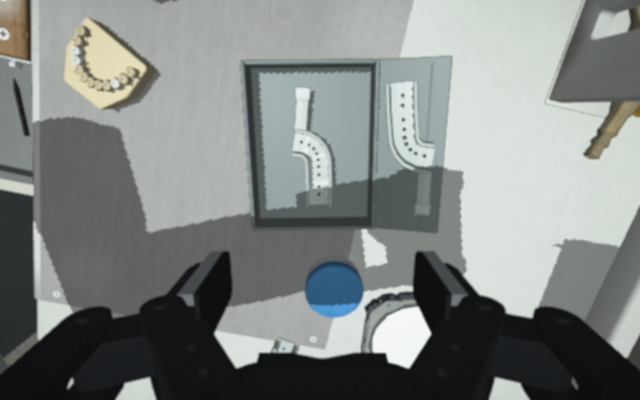

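{"api": "drive_tool", "payload": {
  "gripper": [1,1,1,1,1],
  "dp": [
    [-0.6,-0.18,0],
    [-0.6,-0.18,0],
    [-0.6,-0.18,0],
    [-0.6,-0.18,0],
    [-0.6,-0.18,0]
  ],
  "twist": [0,0,0,0,0]
}}

```text
time_s: 8.3
eef_pos: [556.1, -93.6, 206.5]
ee_rot: [-0.001, 0.809, 0.588, -0.0]
force: [-0.0, 0.7, -0.4]
grip_width: 1.0
```

Run:
```python
from h import *
plan((504,-190,180),-35)
```

```text
t 8.3 p [556.1 -93.6 206.5] phi -18.0 j [-0.37  0.42  1.41  0.    1.31 -0.06] dp [-0.539  -0.0983  0.1326] twist 0.1888 F [-0.   0.7 -0.4] g 1.0
zax [-1.4e-03  8.0e-04 -1.0e+00]
```

{"api": "drive_tool", "payload": {
  "gripper": [1,1,1,1,1,1],
  "dp": [
    [-0.539,-0.098,0.13],
    [-0.539,-0.098,0.13],
    [-0.539,-0.098,0.13],
    [-0.539,-0.098,0.13],
    [-0.539,-0.098,0.13],
    [-0.539,-0.098,0.13]
  ],
  "twist": [0.19,0.19,0.19,0.19,0.19,0.19]
}}

```text
time_s: 8.9
eef_pos: [505.4, -188.7, 181.7]
ee_rot: [0.0, 0.887, 0.463, 0.0]
force: [0.3, -0.6, 0.1]
grip_width: 1.001
```

Run:
```python
from h import *
plan((504,-190,110),-35)
c=wrist("w7")
a=overlay(c,"R",482,-210.5,55,win=200,S=2)
cv2.imwrite("pics/o7.png",np.hstack([a,c["pixels"]])[:,:,::-1] if 0 else a[:,:,::-1])
```

```text
t 8.9 p [ 505.4 -188.7  181.7] phi -34.9 j [-0.57  0.39  1.53  0.    1.23  0.03] dp [-0.0094 -0.0021  0.3585] twist 0.0012 F [ 0.3 -0.6  0.1] g 1.001
zax [ 5.e-04  0.e+00 -1.e+00]
```

View pics/o7.png

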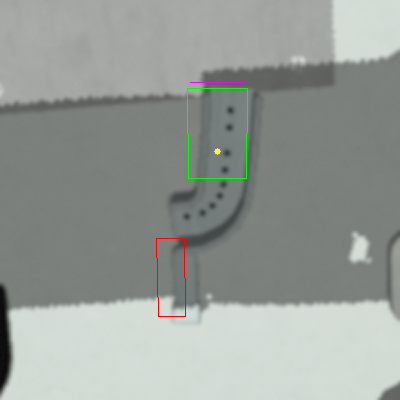

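View pics/w7.png

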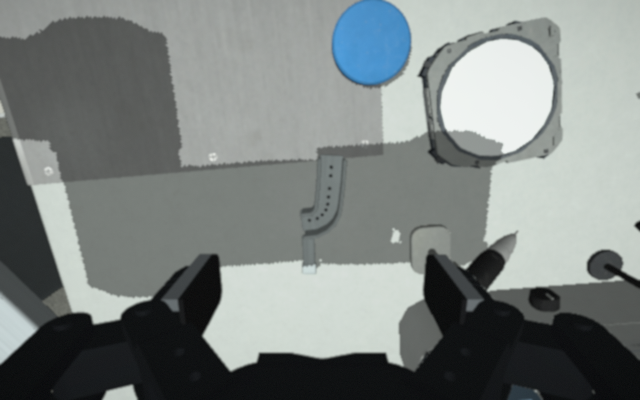

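Run:
```python
from h import *
c=np.load("w7.npy",allow_pickle=True).item()
a=overlay(c,"R",486.5,-214,53.5,win=130,S=4)
cv2.imwrite("pics/o8.png",a[:,:,::-1])
c=np.load("w1.npy",allow_pickle=True).item()
a=overlay(c,"R",486.5,-214,53.5,win=130,S=4)
cv2.imwrite("pics/o9.png",a[:,:,::-1])
```

```text
(no output)
```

View pics/o8.png

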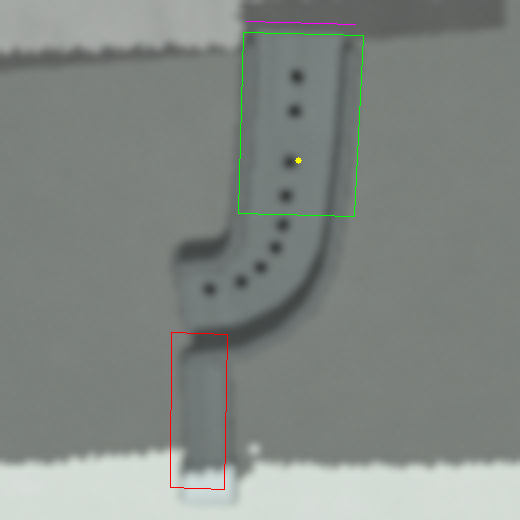

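View pics/o9.png

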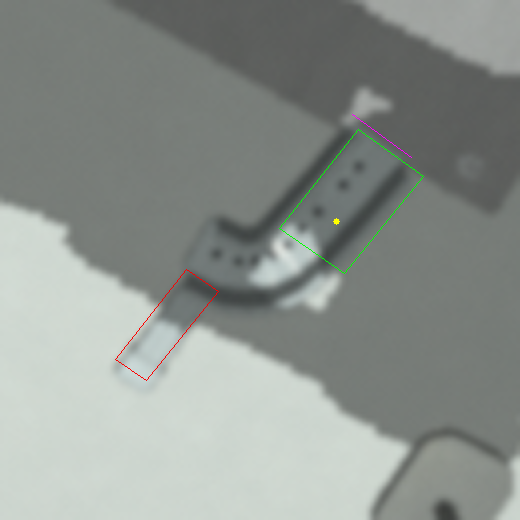

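Run:
```python
from h import *
plan((507,-194.5,100),-36.5)
```

```text
t 8.95 p [ 505.3 -188.8  181.7] phi -34.9 j [-0.58  0.39  1.53  0.    1.23  0.03] dp [-0.0185  0.0232  0.4086] twist 0.0177 F [-0.4 -0.7  0.2] g 1.004
zax [ 5.e-04 -1.e-04 -1.e+00]
```

{"api": "drive_tool", "payload": {
  "gripper": [1,1,1,1],
  "dp": [
    [-0.0185,0.023,0.2],
    [-0.0185,0.023,0.4],
    [-0.0185,0.023,0.4],
    [-0.0185,0.023,0.4]
  ],
  "twist": [0.018,0.018,0.018,0.018]
}}

```text
time_s: 9.35
eef_pos: [506.7, -195.4, 102.5]
ee_rot: [0.0, 0.893, 0.449, 0.0]
force: [0.9, -0.1, 0.8]
grip_width: 1.002
```

Run:
```python
from h import *
plan((507,-194.5,4),-36.5)
c=wrist("w8")
a=overlay(c,"R",486,-213.5,53.5,win=200,S=3)
cv2.imwrite("pics/o10.png",a[:,:,::-1])
```

```text
t 9.35 p [ 506.7 -195.4  102.5] phi -36.6 j [-0.58  0.49  1.61  0.    1.05  0.06] dp [ 0.0043 -0.0016  0.4925] twist -0.0012 F [ 0.9 -0.1  0.8] g 1.002
zax [ 3.e-04 -2.e-04 -1.e+00]
```

View pics/o10.png

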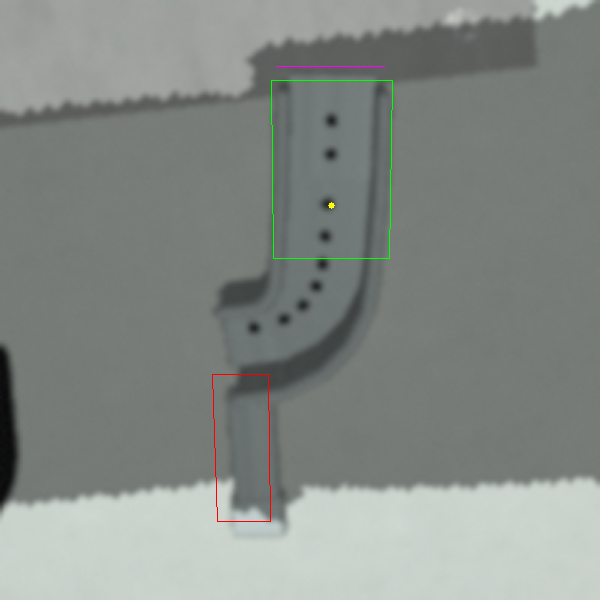

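View pics/w8.png

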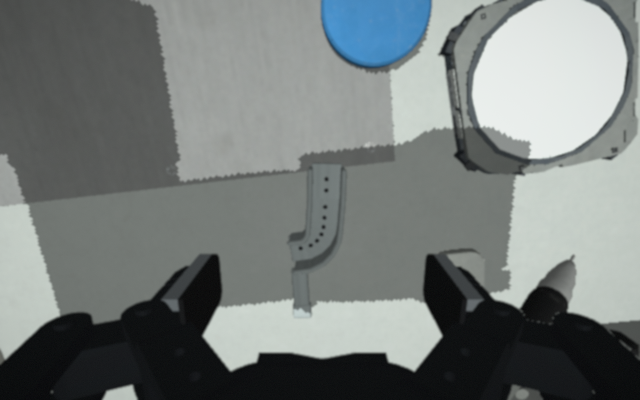

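Run:
```python
from h import *
c=np.load("w8.npy",allow_pickle=True).item()
t=np.load("top0.npy",allow_pickle=True).item()
for a,nm in (((420,680,-420,-120,2.5),"r8"),):
    A=grid(rectify(c,0,*a),*a,20)
    cv2.circle(A,(int((a[3]+195)*2.5),int((a[1]-507)*2.5)),4,(0,255,0),-1)
    cv2.imwrite("pics/r8.png",A[:,:,::-1])
    cv2.imwrite("pics/r8t.png",grid(rectify(t,0,*a),*a,20)[:,:,::-1])
s=np.load("scene0.npy",allow_pickle=True).item()
cv2.imwrite("pics/s8.png",cv2.resize(s["pixels"][240:400,340:500],None,fx=3.5,fy=3.5,interpolation=2)[:,:,::-1])
```

```text
(no output)
```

View pics/r8.png

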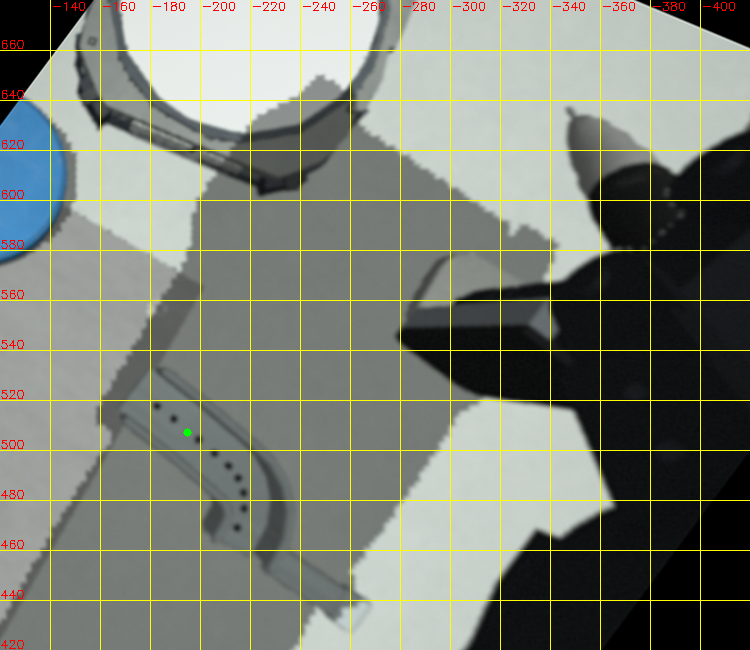

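View pics/r8t.png

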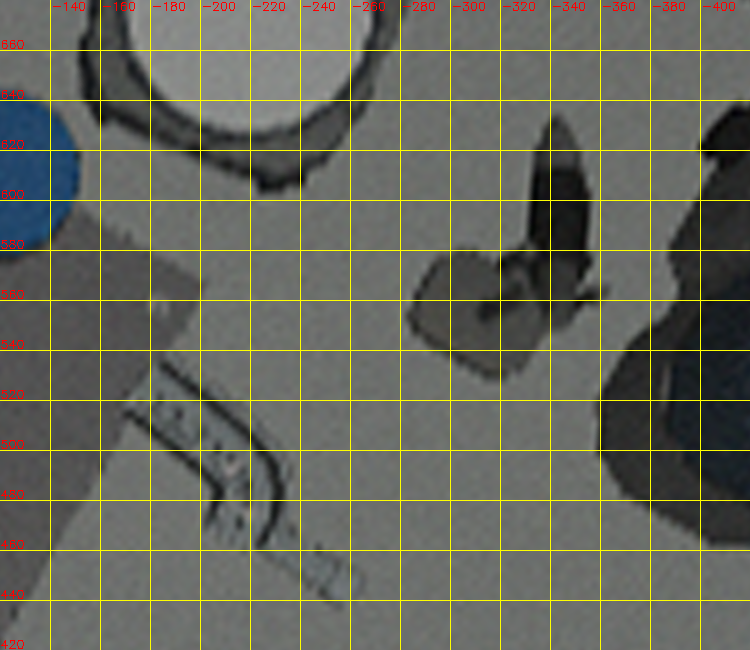

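View pics/s8.png

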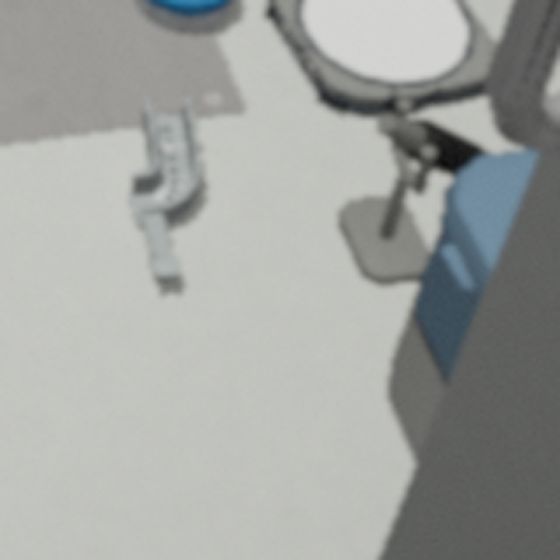

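{"api": "drive_tool", "payload": {
  "gripper": [1,1,1,1,1,0,0,0,0,0,0,0,0],
  "dp": [
    [0,-0.001,0.2],
    [0,-0.001,0.4],
    [0,-0.001,0.49],
    [0,-0.001,0.49],
    [0,-0.001,0.49],
    [0,-0.001,0.49],
    [0,-0.001,0.49],
    [0,-0.001,0.49],
    [0,-0.001,0.49],
    [0,-0.001,0.49],
    [0,-0.001,0.49],
    [0,-0.001,0.49],
    [0,-0.001,0.49]
  ],
  "twist": [0,0,0,0,0,0,0,0,0,0,0,0,0],
  "newtons": 35
}}

```text
time_s: 10.7
eef_pos: [506.3, -195.9, 4.1]
ee_rot: [0.0, 0.894, 0.449, 0.0]
force: [-0.2, 1.0, 5.2]
grip_width: 0.297
```

{"api": "drive_tool", "payload": {
  "gripper": [0,0,0,0,0,0],
  "dp": [
    [0,0,-0.15],
    [0,0,-0.35],
    [0,0,-0.55],
    [0,0,-0.65],
    [0,0,-0.65],
    [0,0,-0.65]
  ],
  "twist": [0,0,0,0,0,0]
}}

```text
time_s: 11.3
eef_pos: [505.6, -195.4, 132.7]
ee_rot: [-0.0, 0.894, 0.449, -0.0]
force: [-1.2, -0.4, -0.3]
grip_width: 0.292
```

Run:
```python
from h import *
# right bin: centre ~(598,284), yaw -8.4; tray heading 81.6
a=np.radians(81.6);g=np.array([598,284])+np.array([28*np.cos(a)+7*np.sin(a),28*np.sin(a)-7*np.cos(a)])
print(g)
plan((*g,130),-8.4)
c=wrist("w9")
```

```text
[609.01523113 310.67704412]
t 11.3 p [ 505.6 -195.4  132.7] phi -36.7 j [-0.59  0.45  1.58 -0.    1.12  0.06] dp [ 2.3385 -1.0966  0.0146] twist -0.3142 F [-1.2 -0.4 -0.3] g 0.292
zax [-9.e-04  6.e-04 -1.e+00]
```

View pics/w9.png

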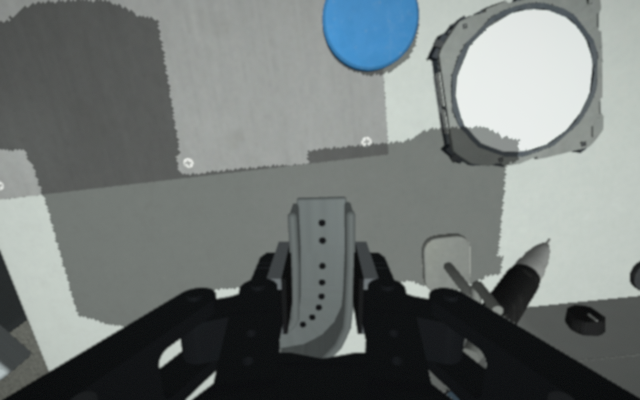

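{"api": "drive_tool", "payload": {
  "gripper": [0,0,0,0,0,0,0],
  "dp": [
    [0.1,-0.05,0],
    [0.25,-0.12,0],
    [0.43,-0.2,0],
    [0.6,-0.28,0],
    [0.72,-0.34,0],
    [0.78,-0.365,0],
    [0.78,-0.365,0]
  ],
  "twist": [0,0,0,0,0,0,0]
}}

```text
time_s: 12.05
eef_pos: [540.3, -26.0, 132.4]
ee_rot: [-0.001, 0.893, 0.45, -0.001]
force: [0.1, -0.2, -0.7]
grip_width: 0.296
```

{"api": "drive_tool", "payload": {
  "gripper": [0,0,0,0,0,0,0],
  "dp": [
    [0.1,-0.05,0],
    [0.25,-0.12,0],
    [0.43,-0.2,0],
    [0.6,-0.28,0],
    [0.72,-0.34,0],
    [0.78,-0.365,0],
    [0.78,-0.365,0]
  ],
  "twist": [0,0,0,0,0,0,0]
}}

```text
time_s: 12.75
eef_pos: [575.4, 141.6, 132.9]
ee_rot: [-0.0, 0.894, 0.449, -0.0]
force: [0.1, 0.6, 0.8]
grip_width: 0.295
```

{"api": "drive_tool", "payload": {
  "gripper": [0,0,0,0,0,0,0,0],
  "dp": [
    [0.1,-0.05,0],
    [0.25,-0.12,0],
    [0.43,-0.2,0],
    [0.6,-0.28,0],
    [0.72,-0.34,0],
    [0.78,-0.366,0],
    [0.78,-0.366,0],
    [0.78,-0.366,0]
  ],
  "twist": [-0.05,-0.1,-0.15,-0.2,-0.25,-0.3,-0.314,-0.314]
}}

```text
time_s: 13.55
eef_pos: [610.1, 308.6, 133.2]
ee_rot: [0.0, 0.758, 0.652, -0.0]
force: [-0.4, -0.5, 0.1]
grip_width: 0.293
```

Run:
```python
from h import *
plan((609,310.7,9),-8.4)
c=wrist("w10")
a=(480,720,180,420,2.4)
A=grid(rectify(c,36,*a),*a,20)
cv2.imwrite("pics/r10.png",A[:,:,::-1])
```

```text
t 13.55 p [610.1 308.6 133.2] phi -8.6 j [ 0.3   0.75  1.07 -0.    1.32  0.45] dp [ 0.0101 -0.0066  0.6208] twist -0.0018 F [-0.4 -0.5  0.1] g 0.293
zax [-6.e-04 -7.e-04 -1.e+00]
```

View pics/w10.png

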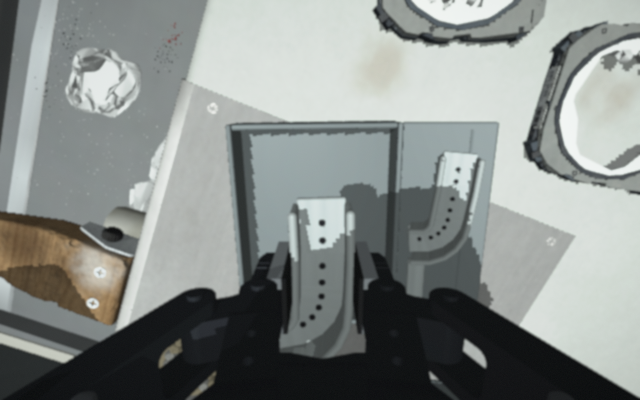

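View pics/r10.png

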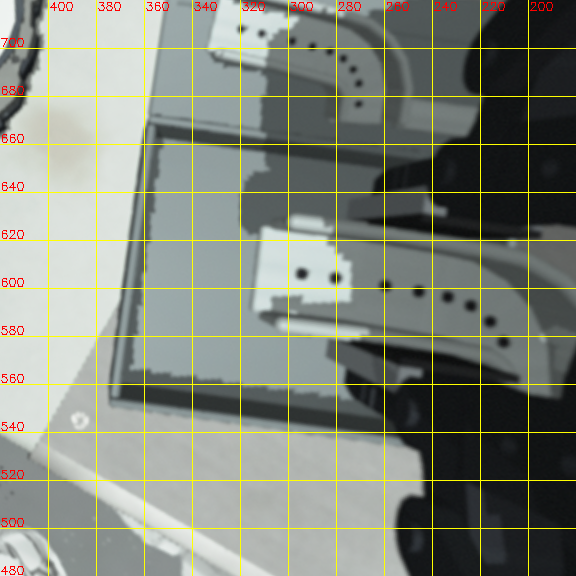

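{"api": "drive_tool", "payload": {
  "gripper": [0,0,0,0,0,0,0,0,0,0],
  "dp": [
    [0.022,0.001,0.06],
    [0.022,0.001,0.16],
    [0.022,0.001,0.3],
    [0.022,0.001,0.43],
    [0.022,0.001,0.53],
    [0.022,0.001,0.58],
    [0.022,0.001,0.605],
    [0.022,0.001,0.615],
    [0.022,0.001,0.62],
    [0.022,0.001,0.62]
  ],
  "twist": [0,0,0,0,0,0,0,0,0,0]
}}

```text
time_s: 14.6
eef_pos: [610.9, 315.0, 10.3]
ee_rot: [0.0, 0.757, 0.653, 0.001]
force: [-0.5, -0.0, 0.1]
grip_width: 0.294
```

Run:
```python
from h import *
plan((611,313,7.8),-8.4)
c=wrist("w11")
```

```text
t 14.6 p [610.9 315.   10.3] phi -8.4 j [ 0.31  0.88  1.15 -0.    1.1   0.45] dp [-0.01    0.0021  0.0124] twist -0.0002 F [-0.5 -0.   0.1] g 0.294
zax [ 1.2e-03  4.0e-04 -1.0e+00]
```

View pics/w11.png

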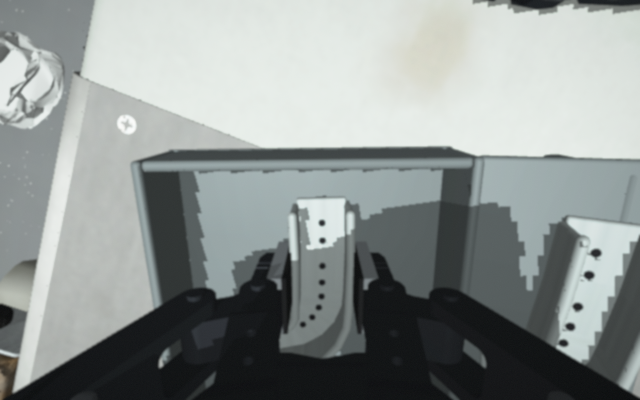

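{"api": "drive_tool", "payload": {
  "gripper": [0,0,0],
  "dp": [
    [-0.01,0,0.005],
    [-0.01,0,0.009],
    [-0.01,0,0.009]
  ],
  "twist": [0,0,0]
}}

```text
time_s: 14.95
eef_pos: [610.4, 312.8, 8.2]
ee_rot: [0.0, 0.757, 0.653, 0.0]
force: [-0.6, -1.5, 2.5]
grip_width: 0.297
```

Touching the floor (about 3 N). Release.

{"api": "drive_tool", "payload": {
  "gripper": [0.6,0.6,0.6,0.6,0.6],
  "dp": [
    [0,0,0],
    [0,0,0],
    [0,0,0],
    [0,0,0],
    [0,0,0]
  ],
  "twist": [0,0,0,0,0]
}}

```text
time_s: 15.45
eef_pos: [610.2, 313.0, 7.6]
ee_rot: [-0.0, 0.757, 0.653, -0.0]
force: [0.6, -0.2, 0.3]
grip_width: 0.598
```

{"api": "drive_tool", "payload": {
  "gripper": [0.6,0.6,0.6,0.6,0.6,0.6,0.6],
  "dp": [
    [0,0,-0.1],
    [0,0,-0.3],
    [0,0,-0.6],
    [0,0,-0.9],
    [0,0,-1],
    [0,0,-1],
    [0,0,-1]
  ],
  "twist": [0,0,0,0,0,0,0]
}}

```text
time_s: 16.15
eef_pos: [610.3, 313.0, 208.0]
ee_rot: [0.0, 0.757, 0.653, 0.0]
force: [0.5, -0.2, -1.1]
grip_width: 0.599
```

{"api": "drive_tool", "payload": {
  "gripper": [0.6,0.6,0.6,0.6,0.6,0.6],
  "dp": [
    [0,-1,-0.3],
    [0,-1,-0.3],
    [0,-1,-0.3],
    [0,-1,-0.3],
    [0,-1,-0.3],
    [0,-1,-0.3]
  ],
  "twist": [0,0,0,0,0,0]
}}

```text
time_s: 16.75
eef_pos: [411.4, 342.5, 267.2]
ee_rot: [-0.0, 0.757, 0.654, -0.0]
force: [0.2, 0.4, -0.4]
grip_width: 0.598
```

Run:
```python
from h import *
plan((611,313,200),-8.4)
c=wrist("w12")
t=cams.capture("scene");cv2.imwrite("pics/s12.png",t["pixels"][:,:,::-1])
t=cams.capture("top");cv2.imwrite("pics/t12.png",t["pixels"][:,:,::-1])
```

```text
t 16.75 p [411.4 342.5 267.2] phi -8.3 j [ 0.48  0.31  1.4  -0.    1.43  0.62] dp [-0.0011  1.0092  0.3355] twist 0.0008 F [ 0.2  0.4 -0.4] g 0.598
zax [-7.e-04 -4.e-04 -1.e+00]
```

View pics/w12.png

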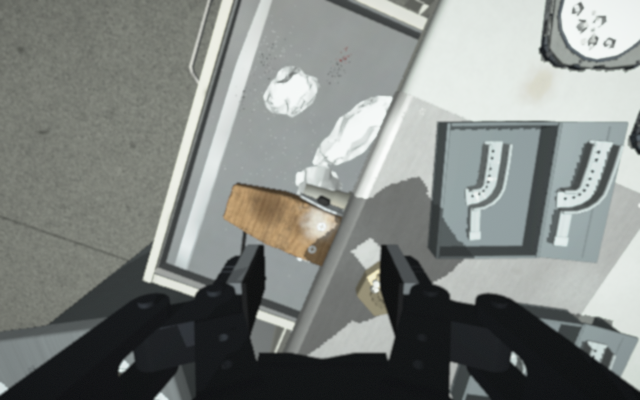

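View pics/s12.png

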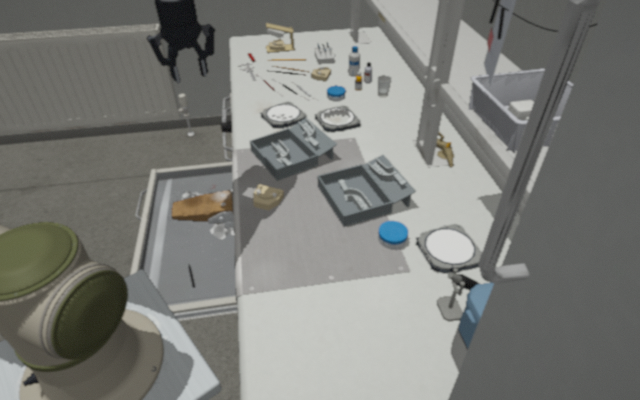

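View pics/t12.png

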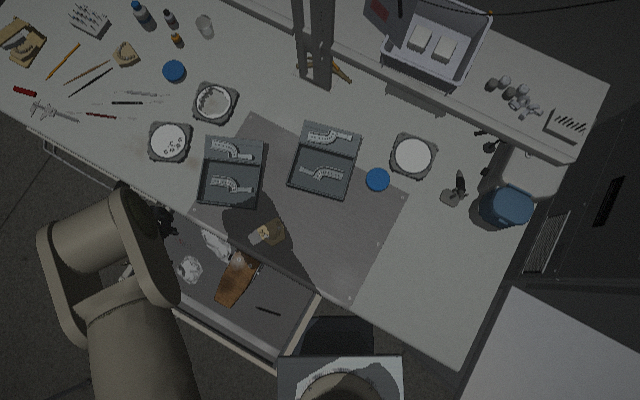

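Both trays lie flat in the middle of their bins, and each matches its sample. In the top view they are at about (230,183) and (320,172). The plaster model (268,232) and the tin (377,180) are where they were.

```bash
python3 -c "
from rig import job;print(job.finish_job())"
```

```text
the job is handed in; nothing more can be done
None
```

I sorted both trays by hand and handed the job in at about 17 s of the 48 s allowed. I picked each tray up by the straight part of its trough, lowered it to the bin floor and then released it.

- **Left-hand tray:** it went into the bin with the left-hand sample, the one with its centre near y ≈ +38 mm.
- **Right-hand tray:** it went into the bin with the right-hand sample, near y ≈ +285 mm. The wrist force read about 3 N as it touched the floor.

**Last checks:** the final wrist, scene and top pictures show each tray flat, trough up, near the middle of its bin and the same hand as its sample. The plaster model and tin show no visible movement, and the gripper was well clear of everything. I did not measure the final tray poses to the millimetre.

**Disagreements:** the top and wrist cameras differed by about 3–6 mm on the bin centres and by up to about 5 mm on the tray poses. I relied mainly on the close-up wrist views for gripping and split the difference for the left-hand bin. These differences are small against the 50 and 65 mm placing limits.

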